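Dress the edge of a steel scraper with a flat file

TASK

Take the file from its wooden rest and dress the top edge of the steel scraper held in the vise: three strokes side by side, first over its left end, then the middle, then the right end as you face the vise from the robot. File straight across the edge, away from the robot, with the blade level and steadily but lightly pressed from near its nose to near its handle, and lift it clear of the edge before bringing it back each time. Then lay the file down on its rest as you found it, and leave the other things on the table where they are.

Things in the scene. Friction and masses are not known exactly. Their poses are not given: they have to be found in the camera images.
- file: Loose flat file, 200 mm long, about 0.15 kg: dark steel blade 110 x 24 x 5 mm, brass ferrule, orange handle. Origin on the sole (flat underside of the blade) at the middle of the blade; +x to the nose, +z up from the blade's upper face. Blade x = -55 to 55 mm, z = 0 to 5; ferrule to x = -67. Starts level on the rest, sole 50 mm above the table, nose away from the robot.
- file_handle (a point): Middle of the file's flat-sided handle, at half height: x = -105, z = 2.5 mm in the file's frame, same axes. Handle 80 long (file x = -145 to -65) x 24 wide x 22 mm high, reaching 8.5 mm below the sole's plane. Grip it across its 24 mm, firmly and close to the ferrule: pressing with the nose levers the file in the grip.
- rest: Fixed wooden file rest: base 190 x 95 x 12 mm, two crossbars 12 mm thick and 85 mm long (along y), 16 mm pegs at their ends, 66 mm apart inside. Origin on the table under the blade's middle of a file in place (file origin at 0, 0, 50 mm); +x as the file's. Front bar x = 25, top at 50 mm, under the blade; rear bar x = -125, top at 41.5 mm, under the handle. Between them the handle is free beneath.
- vise: Fixed blue bench vise on a 170 x 130 mm board. Origin on the table under the jaws' line; +x square across the jaws, the filing direction, away from the robot; +y left; +z up. Jaw tops 125 mm above the table. The near jaw reaches 43 mm towards the robot, the slide, screw and handle bar 155 mm (below 95 mm high). It carries the steel scraper, 75 mm wide (along y), 5 mm thick, upright, rigidly clamped.
- lane_left (a point): Point on the line of the vise's jaw tops, straight below the lane of the first stroke, 24 mm left of the scraper's middle; axes as the vise's. The scraper's straight level top edge runs along y above it, 24 to 50 mm higher: how far it stands out of the jaws differs each time and is not given; see it or feel for it. Steel on steel: it gives under 1 mm at 10 N.
- lane_mid (a point): The same below the lane of the second stroke, the scraper's middle. The steel wants a light, steady hand: a pressure of 5 to 10 N is right, under 2.5 N the teeth do not bite, and more than 20 N spoils the edge.
- lane_right (a point): The same below the lane of the third stroke, 24 mm right (-y) of the scraper's middle. The steel wants a light, steady hand: a pressure of 5 to 10 N is right, under 2.5 N the teeth do not bite, and more than 20 N spoils the edge.
- bowl: White porcelain bowl, 92 mm wide, 46 mm high, loose; origin under its centre. Leave it alone.
- vase: Blue-glazed vase, 84 mm wide, 150 mm high, loose; origin under its centre. Leave it alone.
- pot: Terracotta beaker, 72 mm wide, 85 mm high, loose; origin under its centre. Leave it alone.
- rib: Dark wooden potter's rib lying flat, 100 x 50 x 10 mm, loose; origin under its centre. Leave it alone.
Things that resemble listed ones, but are neither listed nor needed, are in the scene too. Of the things that look like the file, the middle-sized one is meant.

How it is judged:
On the way, in this order (a step that is already met when the one before it is completed fails the run):
1. the file taken up off its rest (z of file in the frame of rest above 0.08 m), for 0.1 s.
2. First stroke, left end of the edge: the front third of the blade pressed on the edge (over 2.5 N), level within 4.6 degrees, square within 11 degrees, within 10 mm of the lane (contact force between file and vise above 2.5 N and angle between file's own z axis and vertical below 0.08 rad and angle between the x axis of file and the x axis of lane_left, either way round below 0.2 rad and y of file in the frame of lane_left between -0.01 and 0.01 m and z of file in the frame of lane_left above 0.015 m and x of file in the frame of lane_left below -0.02 m), for 0.1 s.
3. First stroke, left end of the edge: pushed on and still pressed flat at the rear third of the blade (contact force between file and vise above 2.5 N and angle between file's own z axis and vertical below 0.08 rad and angle between the x axis of file and the x axis of lane_left, either way round below 0.2 rad and y of file in the frame of lane_left between -0.01 and 0.01 m and z of file in the frame of lane_left above 0.015 m and x of file in the frame of lane_left above 0.02 m), for 0.1 s.
4. First stroke, left end of the edge: lifted clear of the steel where the stroke ended, before going back (z of file in the frame of lane_left above 0.02 m and contact force between file and vise below 0.02 N and x of file in the frame of lane_left above 0.005 m), for 0.15 s.
5. Second stroke, middle of the edge: the front third of the blade pressed on the edge (over 2.5 N), level within 4.6 degrees, square within 11 degrees, within 10 mm of the lane (contact force between file and vise above 2.5 N and angle between file's own z axis and vertical below 0.08 rad and angle between the x axis of file and the x axis of lane_mid, either way round below 0.2 rad and y of file in the frame of lane_mid between -0.01 and 0.01 m and z of file in the frame of lane_mid above 0.015 m and x of file in the frame of lane_mid below -0.02 m), for 0.1 s.
6. Second stroke, middle of the edge: pushed on and still pressed flat at the rear third of the blade (contact force between file and vise above 2.5 N and angle between file's own z axis and vertical below 0.08 rad and angle between the x axis of file and the x axis of lane_mid, either way round below 0.2 rad and y of file in the frame of lane_mid between -0.01 and 0.01 m and z of file in the frame of lane_mid above 0.015 m and x of file in the frame of lane_mid above 0.02 m), for 0.1 s.
7. Second stroke, middle of the edge: lifted clear of the steel where the stroke ended, before going back (z of file in the frame of lane_mid above 0.02 m and contact force between file and vise below 0.02 N and x of file in the frame of lane_mid above 0.005 m), for 0.15 s.
8. Third stroke, right end of the edge: the front third of the blade pressed on the edge (over 2.5 N), level within 4.6 degrees, square within 11 degrees, within 10 mm of the lane (contact force between file and vise above 2.5 N and angle between file's own z axis and vertical below 0.08 rad and angle between the x axis of file and the x axis of lane_right, either way round below 0.2 rad and y of file in the frame of lane_right between -0.01 and 0.01 m and z of file in the frame of lane_right above 0.015 m and x of file in the frame of lane_right below -0.02 m), for 0.1 s.
9. Third stroke, right end of the edge: pushed on and still pressed flat at the rear third of the blade (contact force between file and vise above 2.5 N and angle between file's own z axis and vertical below 0.08 rad and angle between the x axis of file and the x axis of lane_right, either way round below 0.2 rad and y of file in the frame of lane_right between -0.01 and 0.01 m and z of file in the frame of lane_right above 0.015 m and x of file in the frame of lane_right above 0.02 m), for 0.1 s.
10. Third stroke, right end of the edge: lifted clear of the steel where the stroke ended, before going back (z of file in the frame of lane_right above 0.02 m and contact force between file and vise below 0.02 N and x of file in the frame of lane_right above 0.005 m), for 0.15 s.
At the end, for the whole second after the job is handed in: The file lies still on both bars of its rest, sole down and level (within 6 degrees), nose forward, within 20 mm lengthwise, 25 mm sideways and 14 degrees of its place; it is released, and bowl, vase, beaker and rib are within 20 mm of where they stood (x of file in the frame of rest between -0.02 and 0.02 m and y of file in the frame of rest between -0.025 and 0.025 m and z of file in the frame of rest between 0.045 and 0.055 m and angle between file's own z axis and vertical below 0.1 rad and angle between the x axis of file and the x axis of rest, either way round below 0.25 rad and x of file_handle in the frame of rest below -0.05 m and contact force between file and rest above 0.5 N and linear speed of file below 0.02 m/s and distance of each of bowl, vase, pot, rib from where it was at the start of the episode below 0.02 m); the robot touches nothing.
It fails at once if the file is leaned on the edge too hard (over 20 N) (contact force between file and vise above 20 N).
It fails at once if the file is let fall (out of the fingers and moving faster than 0.4 m/s) (contact force between file and the fingers below 0.1 N and linear speed of file above 0.4 m/s).
It fails at once if the bowl, vase, beaker or rib is shifted more than 20 mm (distance of any of bowl, vase, pot, rib from where it was at the start of the episode above 0.02 m).
It fails at once if the bowl, vase or beaker is tipped (angle between any of bowl, vase, pot's own z axis and vertical above 0.3 rad).
It also fails if it takes over 72 s, if anything falls off the work surface, if the arm or the gripper's body presses on something with over 40 N, if the wrist force passes 120 N, or if a joint passes its speed limit or range.

ROBOT

A 6-joint arm with a two-finger parallel gripper is mounted at the origin on the work surface. World frame = base frame: x ahead of the robot, y to its left, z up, the work surface at z = 0. Lengths are in m, angles in rad, forces in N, time in s.
With the tool pointing down it reaches from about 0.35 to 0.875 m from the base axis. Payload 4.2 kg.
Tool frame: the origin (TCP) lies midway between the tips of the shut fingers; the grasp point (between the pads) lies 19 mm behind it; z points along the fingers, y is the line along which they close (so a half turn about z gives the same grasp; the last joint's range is limited). The gripper opens to 85 mm and grips with 20 to 120 N. Pads are 22 mm wide; open, the fingers measure 114 mm over their backs; the gripper's body (76 mm by 85 mm) begins 54 mm behind the grasp point. The pads swing forward as they close: fully open they stand 13 mm farther back than shut.
Start: joints at [1.565, 0.385, 0.008, 0, -1.194, -0.259], TCP at [0.164, 0.603, 0.231] pointing down, gripper open.
Joint ranges: [-3.14, 3.14], [-1.21, 2.06], [-1.07, 1.41], [-3.16, 2.05], [-2.99, -0.16], [-3.1, 3.1]. Speed limits (rad/s): [2.79, 2.79, 3.14, 3.14, 3.14, 3.14].

INTERFACE

Orientations are given as [roll, pitch, yaw] about the fixed x, y, z axes, in that order (R = Rz(yaw) Ry(pitch) Rx(roll)).
In Python, from cell import bot gives the robot as it stands.
- The arm moves only by the tool play_rows, never from a script. Its arguments are lists of equal length, an entry for each row: "claw": the finger opening in cm, from 0 to 8.54; "slide": the shift along the world's x, y, z in cm, a list of three; "spin": the turn about the world's z in rad. In form: {"claw": [claw, ...], "slide": [[tx, ty, tz], ...], "spin": [spin, ...]}. A call has 1 to 20 rows; each row shifts and turns the commanded pose from where the row before left it; what a row does not reach is not made up. A row lasts 1/12 s, in which the tool goes at most 41.7 mm and 7.16 degrees, less where a joint would pass 70% of its speed; a pose out of reach is approached as far as the arm can. A call is refused whole if a number of a shift passes 4.17 or a number of a turn 0.125, either way. A call with a gripper value outside its range is refused whole. The fingers move at their own pace and stop on an object; "grip_force" is the grip in N (left out, the last holds). Time passes only in rows, so rows that do not move let the fingers close. It gives the time, the measured TCP pose, the force, the opening and the grip force at its end, in the units of the state.
- bot.sense(): the state, without advancing time (a new reading comes with each control period).
- bot.get_image(name): name is "scene" or "side" or "wrist"; returns a dict with "pixels" (384x512x3 uint8, red, green, blue), "mtx" (3x3 intrinsics, pixels), "world_to_cam" (4x4, takes a point from world to camera coordinates). Camera axes: x right, y down, z forward; pixel columns grow to the right and rows downward; lengths in m; the calibration is good to about 2 mm. The wrist camera is an equidistant fisheye: a pixel r from the principal point sees the ray r / f radians off the axis. A picture is of the moment at which its call begins. There is no depth.
- bot.sign_off(): hands the job in; it is judged then, once.
The state is a dict: "time_s": time; "joint_pos": joint angles; "joint_vel": joint speeds; "joint_torque": joint torques, N m; "eef_pos": TCP position; "eef_rot": TCP orientation; "ft_force": force on the tool from outside, world axes, zero at the start; "torque": the same for the moment, N m; "opening": opening from 0.0 (shut) to 1.0 (fully open); "grasp_force": force on a finger pad.
Only numpy, scipy, OpenCV 4.12 (cv2) and the standard library are available. Lean on these libraries where they do the work, as an engineer would, in place of code of your own. Each camera call takes 0.05 s, during which the arm holds its last target. There are 200 camera calls.

## Working session

There is one attempt and no reset: what is moved stays moved. The work goes in short steps, Python scripts to look and compute and a tool call to move; the robot and the scene stay as the last step left them, time stands still between calls to the robot, and variables do not carry over. Pictures are saved under pics/ and viewed, at most 10 in all, crops included, and the job is handed in when it is done.

Besides the shell and the picture viewer there is one more tool, called after ">>>" as a command line: name --pt "numbers of a row" for each row, then --argument value for the rest. play_rows: Moves the arm, as the interface text tells. Its arguments: {"type":"object","properties":{"claw":{"type":"array","items":{"type":"number"}},"slide":{"type":"array","items":{"type":"array","items":{"type":"number"}}},"spin":{"type":"array","items":{"type":"number"}},"grip_force":{"type":"number"}},"required":["claw","slide","spin"]}

```bash
mkdir -p pics
cat > h.py <<'E'
import numpy as np, cv2, json
from cell import bot
def snap(n):
    im=bot.get_image(n); return im
def save(n,f,crop=None,s=1):
    im=snap(n); p=im["pixels"][:,:,::-1]
    if crop: p=p[crop[1]:crop[3],crop[0]:crop[2]]
    cv2.imwrite("pics/"+f,cv2.resize(np.ascontiguousarray(p),None,fx=s,fy=s,interpolation=cv2.INTER_CUBIC)); 
    return im
def ray(im,u,v):
    K=np.array(im["mtx"]);T=np.array(im["world_to_cam"]);R=T[:3,:3];c=-R.T@T[:3,3]
    d=R.T@np.linalg.solve(K,[u,v,1.]); return c,d
def onz(im,u,v,z):
    c,d=ray(im,u,v); return c+d*(z-c[2])/d[2]
def proj(im,P):
    K=np.array(im["mtx"]);T=np.array(im["world_to_cam"]);q=T[:3,:3]@np.array(P)+T[:3,3];q=K@q;return q[:2]/q[2]
def tri(a,b):
    (c1,d1),(c2,d2)=a,b;A=np.stack([d1,-d2],1);t=np.linalg.lstsq(A,c2-c1,rcond=None)[0]
    p,q=c1+d1*t[0],c2+d2*t[1];return (p+q)/2,np.linalg.norm(p-q)
E
python3 - <<'E'
from h import *
for n in("scene","side"):
    im=save(n,n+"0.png",None,1.5)
    print(n,np.round(ray(im,256,192),3).tolist())
s=bot.sense();print({k:np.round(v,3).tolist() for k,v in s.items()})
E
```

```text
scene [[1.015, 0.64, 0.873], [-0.407, -0.58, -0.706]]
side [[-0.001, -0.842, 1.073], [0.391, 0.6, -0.698]]
{'time_s': 0.1, 'joint_pos': [1.565, 0.385, 0.007, -0.0, -1.194, -0.259], 'joint_vel': [0.001, -0.003, 0.003, 0.003, 0.002, 0.0], 'joint_torque': [-0.001, -39.332, 18.893, 4.198, -0.003, 0.0], 'eef_pos': [0.163, 0.603, 0.23], 'eef_rot': [3.14, -0.0, -0.265], 'ft_force': [0.422, 0.382, 0.607], 'torque': [-0.007, 0.049, 0.061], 'grasp_force': 0.0, 'opening': 1.003}
```

View pics/scene0.png

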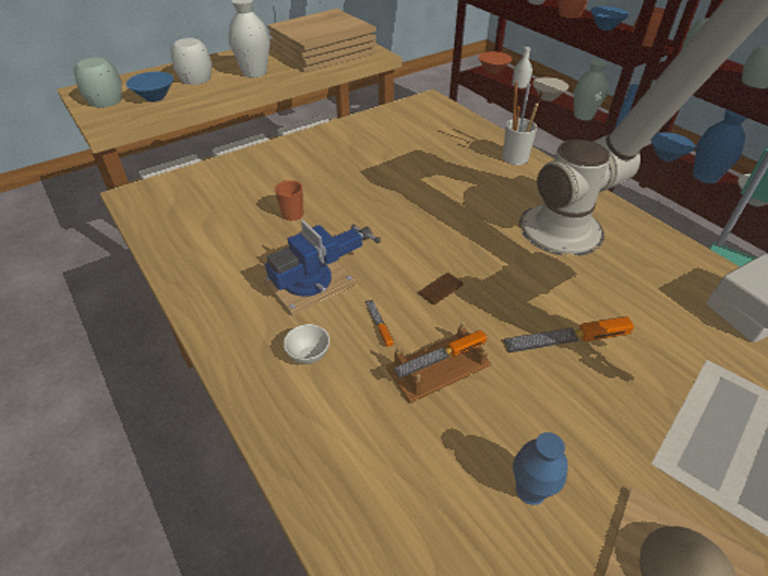

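View pics/side0.png

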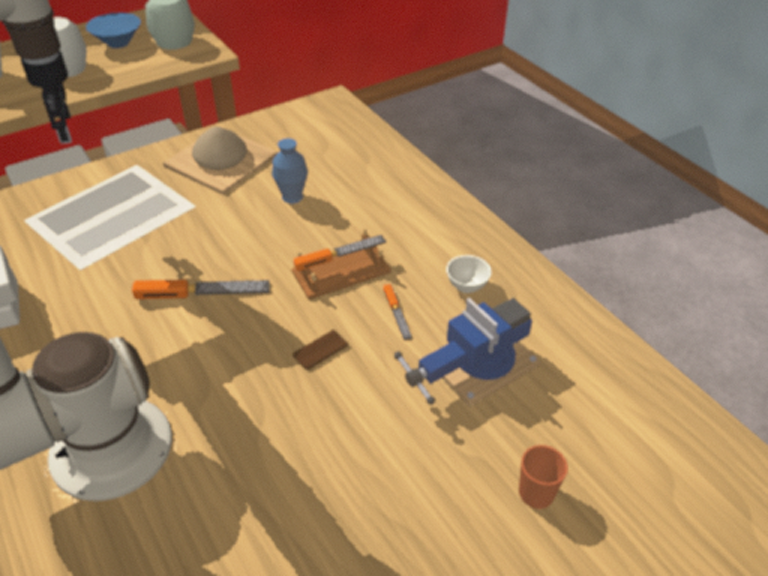

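The scene view shows the rest with the middle file at about (440,355)/1.5 and the vise at (315,255)/1.5. In the side view they are at (340,255)/1.5 and (480,340)/1.5. Next I'll take enlarged crops of both.

Run:
```python
from h import *
def crop(im,x,y):
    p=np.ascontiguousarray(im["pixels"][y:y+75,x:x+100,::-1]);p=cv2.resize(p,None,fx=4,fy=4,interpolation=cv2.INTER_CUBIC)
    for i in range(0,100,20): cv2.putText(p,str(x+i),(i*4,8),0,.3,(0,255,255));cv2.line(p,(i*4,10),(i*4,14),(0,255,255))
    for i in range(0,75,20): cv2.putText(p,str(y+i),(0,i*4+4),0,.3,(0,255,0))
    return p
a,b=snap("scene"),snap("side")
o=np.vstack([np.hstack([crop(a,245,205),crop(a,170,142)]),np.hstack([crop(b,180,142),crop(b,260,190)])])
cv2.imwrite("pics/c1.png",o)
import pickle;pickle.dump((a,b),open("im.pkl","wb"))
```

```text
(no output)
```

View pics/c1.png

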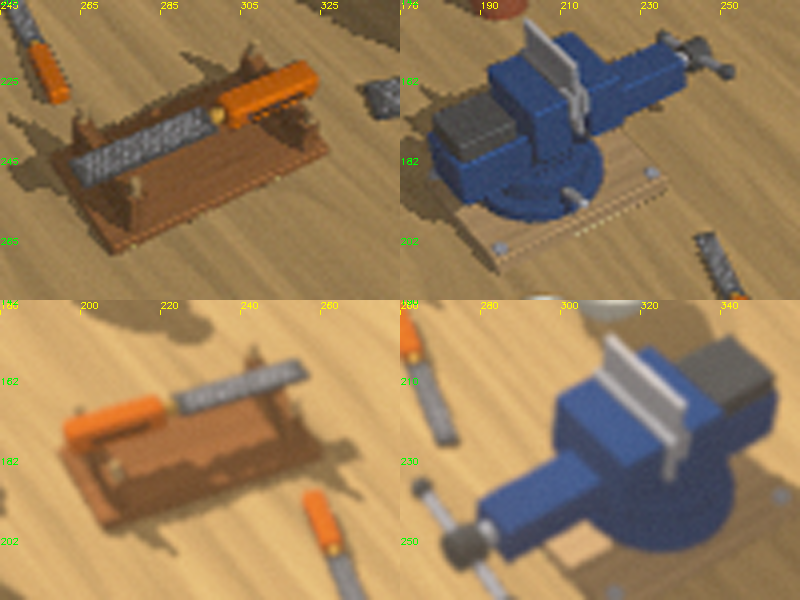

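Run:
```python
from h import *
import pickle;a,b=pickle.load(open("im.pkl","rb"))
L=lambda n,s,t:print(n,[np.round(x,4).tolist() for x in tri(ray(a,*s),ray(b,*t))])
L("scr+y",(214.5,158.5),(312,199.5));L("scr-y",(201,147),(331.2,216.3))
for n,u,z in [("nose1",(263,246.2),.055),("nose2",(266.7,251.7),.055),("rear1",(296.2,231.2),.055),("rear2",(299.5,237),.055),("h1",(320.7,220.5),.0635),("h2",(324.5,225.5),.0635)]: print(n,onz(a,*u,z).round(4))
for n,u,z in [("nose1",(255,157),.055),("nose2",(257.5,161.2),.055),("rear1",(224.2,166),.055),("rear2",(225.5,170.2),.055),("h1",(196.2,173),.0635)]: print("side",n,onz(b,*u,z).round(4))
# vise board corners etc
for u in [(195,209.5),(236,187.5)]: print("board",onz(a,*u,.015).round(4))
# bar/objects
for n,u in [("vase",(360,330)),("bowl",(204,236)),("pot",(195,143)),("rib",(293,192))]: print(n,onz(a,*u,0).round(3))
```

```text
scr+y [[0.6224, -0.152, 0.152], 0.0043]
scr-y [[0.6281, -0.2271, 0.1522], 0.0017]
nose1 [0.6503 0.1559 0.055 ]
nose2 [0.6528 0.177  0.055 ]
rear1 [0.5391 0.1677 0.055 ]
rear2 [0.5449 0.1896 0.055 ]
h1 [0.4581 0.1828 0.0635]
h2 [0.462  0.2036 0.0635]
side nose1 [0.6524 0.1689 0.055 ]
side nose2 [0.6481 0.1474 0.055 ]
side rear1 [0.5476 0.1833 0.055 ]
side rear2 [0.5412 0.1642 0.055 ]
side h1 [0.4547 0.1921 0.0635]
board [ 0.7279 -0.112   0.015 ]
board [ 0.5638 -0.1227  0.015 ]
vase [0.577 0.47  0.   ]
bowl [ 0.752 -0.012  0.   ]
pot [ 0.553 -0.446  0.   ]
rib [ 0.406 -0.005  0.   ]
```

The file's origin is at about (0.597, 0.170) with yaw −0.145. The scraper's middle is at about (0.625, −0.190) with its edge near 0.152, and the vise yaw is about 0.07. I'm moving above the handle's grip point, at about (0.516, 0.182).

>>> play_rows --claw '[6, 6, 6, 6, 6, 6, 6, 6, 6, 6, 6, 6, 6, 6, 6, 6, 6]' --pt "2.5 -3 0" --pt "2.5 -3 0" --pt "2.5 -3 0" --pt "2.5 -3 0" --pt "2.5 -3 0" --pt "2.5 -3 0" --pt "2.5 -3 0" --pt "2.5 -3 0" --pt "2.5 -3 0" --pt "2.5 -3 0" --pt "2.5 -3 -1" --pt "2.5 -3 -2" --pt "2.5 -3 -2" --pt "2.8 -3.1 -2" --pt "0 0 -2" --pt "0 0 -1" --pt "0 0 0" --spin '[0.01, 0.01, 0.01, 0.01, 0.01, 0.01, 0.01, 0.01, 0.01, 0.01, 0.01, 0.01, 0, 0, 0, 0, 0]' --grip_force 120

```text
time_s: 1.62
eef_pos: [0.5097, 0.1871, 0.1326]
eef_rot: [3.138, 0.005, -0.146]
ft_force: [-0.2, 0.3, 0.4]
opening: 0.701
grasp_force: 0.0
```

Run:
```python
from h import *
im=save("wrist","w1.png",None,1.5)
print(np.round(im["mtx"],1).tolist(),np.round(im["world_to_cam"],3).tolist())
```

```text
[[297.3, 0.0, 251.5], [0.0, 297.3, 195.5], [0.0, 0.0, 1.0]] [[-0.146, -0.989, 0.004, 0.258], [-0.953, 0.142, 0.267, 0.45], [-0.265, 0.036, -0.964, 0.411], [0.0, 0.0, 0.0, 1.0]]
```

View pics/w1.png

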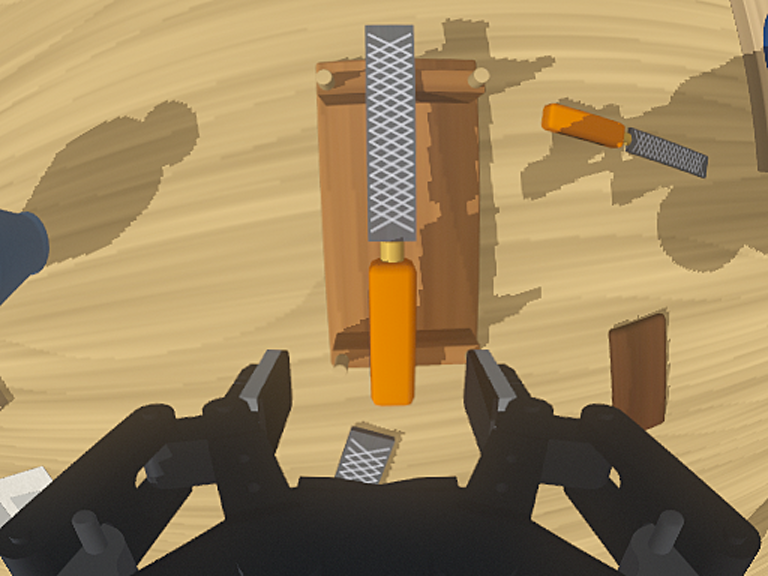

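The wrist view shows the file centred and parallel to the tool, with the handle running from (393,262) to (393,403) and the nose at (390,25), in 1.5x pixels.

```bash
cat >> h.py <<'E'
def fray(im,u,v):
    K=np.array(im["mtx"]);T=np.array(im["world_to_cam"]);R=T[:3,:3];c=-R.T@T[:3,3]
    a=np.array([(u-K[0,2])/K[0,0],(v-K[1,2])/K[1,1]]);r=np.linalg.norm(a)+1e-12
    return c,R.T@np.append(a/r*np.sin(r),np.cos(r))
def fonz(im,u,v,z):
    c,d=fray(im,u,v);return c+d*(z-c[2])/d[2]
E
python3 - <<'E'
from h import *
im=snap("wrist");s=bot.sense();print(np.round(s["eef_pos"],4),np.round(s["eef_rot"],4))
for u,z in [((393,262),.0625),((393,403),.0625),((390,25),.055),((392,240),.055)]:print(fonz(im,u[0]/1.5,u[1]/1.5,z).round(4))
E
```

```text
[0.5111 0.1891 0.1358] [ 3.1414e+00 -4.0000e-04 -1.4330e-01]
[0.5327 0.1765 0.0625]
[0.4553 0.1869 0.0625]
[0.6516 0.1606 0.055 ]
[0.5424 0.1754 0.055 ]
```

>>> play_rows --claw '[6, 6, 6, 6, 6, 6, 6, 6, 2, 1.5, 1.5, 1.5, 1.5, 1.5, 1.5, 1.5]' --pt "0.4 -1.0 0" --pt "0 0 -2" --pt "0 0 -2" --pt "0 0 -2" --pt "0 0 -2" --pt "0 0 -1.6" --pt "0 0 -1" --pt "0 0 0" --pt "0 0 0" --pt "0 0 0" --pt "0 0 0" --pt "0 0 0" --pt "0 0 0" --pt "0 0 0" --pt "0 0 0" --pt "0 0 0" --spin '[0.008, 0, 0, 0, 0, 0, 0, 0, 0, 0, 0, 0, 0, 0, 0, 0]' --grip_force 120

```text
time_s: 3.05
eef_pos: [0.5161, 0.1791, 0.0311]
eef_rot: [-3.14, -0.002, -0.136]
ft_force: [-2.0, 0.6, 6.5]
opening: 0.264
grasp_force: 117.7
```

>>> play_rows --claw '[1.5, 1.5, 1.5, 1.5, 1.5, 1.5, 1.5, 1.5, 1.5, 1.5, 1.5, 1.5, 1.5, 1.5, 1.5, 1.5, 1.5, 1.5, 1.5, 1.5]' --pt "0 0 1" --pt "0 0 2" --pt "0 0 2.5" --pt "0 0 2.5" --pt "0 0 2.5" --pt "0 0 2.5" --pt "0 -1.5 2.4" --pt "0 -3 0" --pt "0 -3 0" --pt "0 -3 0" --pt "0 -3 0" --pt "0 -3 0" --pt "0 -3 0" --pt "0 -3 0" --pt "0 -3 0" --pt "0 -3 0" --pt "0 -3 0" --pt "-0.4 -2.5 0" --pt "-0.4 -1.3 0" --pt "0 0 0" --spin '[0, 0, 0, 0, 0, 0, 0.01, 0.02, 0.02, 0.02, 0.02, 0.02, 0.02, 0.02, 0.02, 0.02, 0.016, 0, 0, 0]'

```text
time_s: 4.72
eef_pos: [0.5057, -0.177, 0.1834]
eef_rot: [-3.141, 0.001, 0.065]
ft_force: [-0.1, 0.3, -1.4]
opening: 0.262
grasp_force: 117.7
```

Run:
```python
from h import *
s=bot.sense();print({k:np.round(s[k],4).tolist() for k in("eef_pos","eef_rot","ft_force","torque")})
a,b=snap("scene"),snap("side");w=snap("wrist")
import pickle;pickle.dump((a,b,w),open("im2.pkl","wb"))
def crop(im,x,y,w,h,s):
    p=np.ascontiguousarray(im["pixels"][y:y+h,x:x+w,::-1]);p=cv2.resize(p,None,fx=s,fy=s,interpolation=cv2.INTER_CUBIC)
    for i in range(0,w,20): cv2.putText(p,str(x+i),(i*s,8),0,.3,(0,255,255));cv2.line(p,(i*s,10),(i*s,14),(0,255,255))
    for i in range(0,h,20): cv2.putText(p,str(y+i),(0,i*s+4),0,.3,(0,255,0))
    return p
o=np.vstack([np.hstack([crop(a,170,105,100,75,4),crop(b,260,155,100,75,4)]),crop(w,56,0,400,150,2)])
cv2.imwrite("pics/c2.png",o)
```

```text
{'eef_pos': [0.5057, -0.177, 0.1834], 'eef_rot': [-3.1414, 0.0014, 0.0651], 'ft_force': [-0.0599, 0.3112, -1.4139], 'torque': [-0.0126, 0.1175, -0.0093]}
```

View pics/c2.png

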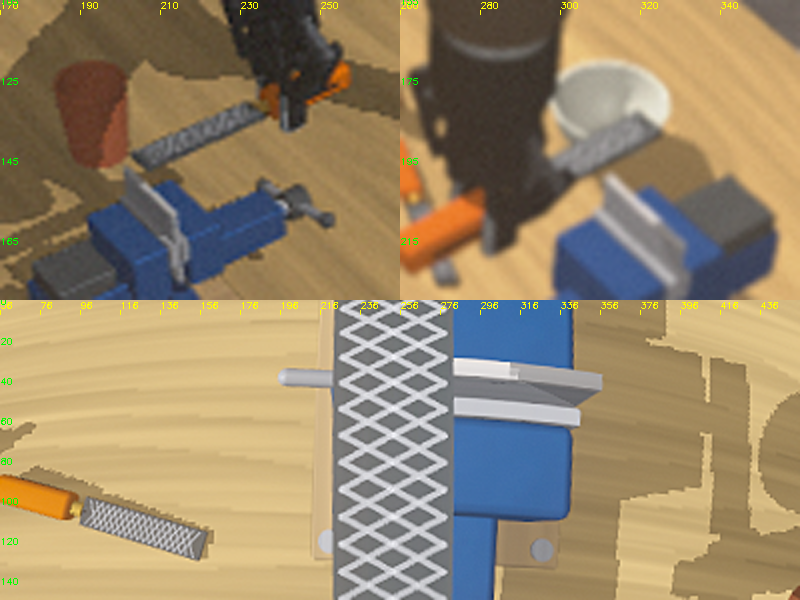

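The crops show the file level, just left of the scraper's middle and short of its edge. In the wrist image the scraper's right end is at about (356,40).

Run:
```python
from h import *
import pickle;a,b,w=pickle.load(open("im2.pkl","rb"))
W=lambda x,y:(56+x/2,(y-300)/2)
for n,(x,y),z in [("jawtop L",(453,408),.125),("jawtop R",(578,420),.125),("scr R far",(602,377),.152),("scr R near",(600,388),.152),("scr far mid",(520,366),.152),("nearjaw front a",(455,517),.125),("b",(555,518),.125),("boardbolt",(541,550),.018),("boltL",(327,541),.018)]:
    print(n,fonz(w,*W(x,y),z).round(4))
print(tri(fray(w,*W(601,382)),ray(b,331.2,216.3)),tri(fray(w,*W(601,382)),ray(a,201,147)))
# scraper +y end from new crops: scene (182,240)-> px
S=lambda x,y:(170+x/4,105+y/4); D=lambda x,y:(260+(x-400)/4,155+y/4)
print(tri(ray(a,*S(126,171)),ray(b,*D(686,244))),tri(ray(a,*S(181,212)),ray(b,*D(609,180))))
```

```text
jawtop L [ 0.6172 -0.1888  0.125 ]
jawtop R [ 0.6187 -0.2324  0.125 ]
scr R far [ 0.6277 -0.2312  0.152 ]
scr R near [ 0.624  -0.2307  0.152 ]
scr far mid [ 0.6269 -0.2055  0.152 ]
nearjaw front a [ 0.5797 -0.1921  0.125 ]
b [ 0.583  -0.2266  0.125 ]
boardbolt [ 0.5707 -0.25    0.018 ]
boltL [ 0.5666 -0.1384  0.018 ]
(array([ 0.62550768, -0.22991049,  0.15606847]), np.float64(0.0015115296359775859)) (array([ 0.62620165, -0.23126188,  0.14904855]), np.float64(0.0018374177782070572))
(array([ 0.62901051, -0.22523839,  0.15095236]), np.float64(0.004504487862324388)) (array([ 0.62035546, -0.15343996,  0.15228904]), np.float64(0.007046234537106613))
```

>>> play_rows --claw '[1.5, 1.5, 1.5, 1.5, 1.5]' --pt "0 0 -1.5" --pt "0 0 -1.5" --pt "0 0 -1" --pt "0 0 0" --pt "0 0 0" --spin '[0, 0, 0, 0, 0]'

```text
time_s: 5.28
eef_pos: [0.5073, -0.1741, 0.1432]
eef_rot: [3.141, 0.001, 0.071]
ft_force: [0.6, 0.2, -0.9]
opening: 0.265
grasp_force: 117.7
```

>>> play_rows --claw '[1.5, 1.5, 1.5, 1.5]' --pt "0 0 -0.1" --pt "0 0 -0.1" --pt "0 0 0" --pt "0 0 0" --spin '[0, 0, 0, 0]'

```text
time_s: 5.62
eef_pos: [0.5075, -0.1747, 0.1418]
eef_rot: [3.141, -0.001, 0.069]
ft_force: [1.2, 0.4, -1.9]
opening: 0.257
grasp_force: 117.7
```

>>> play_rows --claw '[1.5, 1.5, 1.5, 1.5]' --pt "0 0 -0.1" --pt "0 0 -0.1" --pt "0 0 0" --pt "0 0 0" --spin '[0, 0, 0, 0]'

```text
time_s: 5.95
eef_pos: [0.5071, -0.1747, 0.1392]
eef_rot: [-3.142, 0.0, 0.069]
ft_force: [0.4, 1.0, -2.4]
opening: 0.262
grasp_force: 117.7
```

>>> play_rows --claw '[1.5, 1.5, 1.5, 1.5]' --pt "0 0 -0.1" --pt "0 0 0" --pt "0 0 0" --pt "0 0 0" --spin '[0, 0, 0, 0]'

```text
time_s: 6.28
eef_pos: [0.5072, -0.1747, 0.1383]
eef_rot: [-3.142, 0.0, 0.069]
ft_force: [0.3, -0.5, -1.6]
opening: 0.263
grasp_force: 117.7
```

>>> play_rows --claw '[1.5, 1.5, 1.5, 1.5]' --pt "0 0 -0.1" --pt "0 0 0" --pt "0 0 0" --pt "0 0 0" --spin '[0, 0, 0, 0]'

```text
time_s: 6.62
eef_pos: [0.5072, -0.1747, 0.1373]
eef_rot: [3.142, 0.0, 0.069]
ft_force: [1.2, 0.5, -1.8]
opening: 0.262
grasp_force: 117.7
```

>>> play_rows --claw '[1.5, 1.5, 1.5, 1.5]' --pt "0 0 -0.1" --pt "0 0 0" --pt "0 0 0" --pt "0 0 0" --spin '[0, 0, 0, 0]'

```text
time_s: 6.95
eef_pos: [0.5072, -0.1747, 0.1363]
eef_rot: [-3.142, 0.0, 0.069]
ft_force: [0.1, -0.8, -1.3]
opening: 0.26
grasp_force: 117.7
```

>>> play_rows --claw '[1.5, 1.5, 1.5, 1.5]' --pt "0 0 -0.05" --pt "0 0 0" --pt "0 0 0" --pt "0 0 0" --spin '[0, 0, 0, 0]'

```text
time_s: 7.28
eef_pos: [0.5073, -0.1747, 0.136]
eef_rot: [3.141, -0.0, 0.069]
ft_force: [-0.8, 0.1, -0.3]
opening: 0.264
grasp_force: 117.8
```

>>> play_rows --claw '[1.5, 1.5, 1.5, 1.5]' --pt "0 0 -0.05" --pt "0 0 0" --pt "0 0 0" --pt "0 0 0" --spin '[0, 0, 0, 0]'

```text
time_s: 7.62
eef_pos: [0.5074, -0.1747, 0.1356]
eef_rot: [3.141, -0.0, 0.069]
ft_force: [-0.2, -0.5, 0.6]
opening: 0.265
grasp_force: 117.9
```

>>> play_rows --claw '[1.5, 1.5, 1.5, 1.5]' --pt "0 0 -0.05" --pt "0 0 0" --pt "0 0 0" --pt "0 0 0" --spin '[0, 0, 0, 0]'

```text
time_s: 7.95
eef_pos: [0.5074, -0.1747, 0.1351]
eef_rot: [3.141, -0.001, 0.069]
ft_force: [-1.2, 0.2, 2.0]
opening: 0.261
grasp_force: 118.1
```

>>> play_rows --claw '[1.5, 1.5, 1.5, 1.5]' --pt "0 0 -0.05" --pt "0 0 -0.05" --pt "0 0 0" --pt "0 0 0" --spin '[0, 0, 0, 0]'

```text
time_s: 8.28
eef_pos: [0.5074, -0.1748, 0.1344]
eef_rot: [3.141, -0.001, 0.069]
ft_force: [-3.5, -0.0, 4.6]
opening: 0.261
grasp_force: 118.6
```

>>> play_rows --claw '[1.5, 1.5, 1.5]' --pt "0.5 0.035 0" --pt "0.5 0.035 0" --pt "0 0 0" --spin '[0, 0, 0]'

```text
time_s: 8.53
eef_pos: [0.5181, -0.1742, 0.1346]
eef_rot: [3.141, -0.001, 0.069]
ft_force: [-3.5, -0.5, 5.5]
opening: 0.262
grasp_force: 118.7
```

>>> play_rows --claw '[1.5, 1.5, 1.5]' --pt "0.5 0.035 0.01" --pt "0.5 0.035 0.01" --pt "0 0 0" --spin '[0, 0, 0]'

```text
time_s: 8.78
eef_pos: [0.528, -0.1736, 0.1348]
eef_rot: [3.141, -0.001, 0.069]
ft_force: [-2.3, -1.2, 5.6]
opening: 0.262
grasp_force: 118.8
```

>>> play_rows --claw '[1.5, 1.5, 1.5]' --pt "0.5 0.035 0.01" --pt "0.5 0.035 0.01" --pt "0 0 0" --spin '[0, 0, 0]'

```text
time_s: 9.03
eef_pos: [0.5379, -0.1729, 0.135]
eef_rot: [3.141, -0.001, 0.069]
ft_force: [-2.2, 0.0, 5.4]
opening: 0.261
grasp_force: 118.8
```

>>> play_rows --claw '[1.5, 1.5, 1.5]' --pt "0.5 0.035 0.015" --pt "0.5 0.035 0.015" --pt "0 0 0" --spin '[0, 0, 0]'

```text
time_s: 9.28
eef_pos: [0.5478, -0.1722, 0.1352]
eef_rot: [3.141, -0.001, 0.069]
ft_force: [-2.1, -0.8, 4.9]
opening: 0.261
grasp_force: 118.8
```

>>> play_rows --claw '[1.5, 1.5, 1.5]' --pt "0.5 0.035 0.015" --pt "0.5 0.035 0.015" --pt "0 0 0" --spin '[0, 0, 0]'

```text
time_s: 9.53
eef_pos: [0.5578, -0.1715, 0.1354]
eef_rot: [3.141, -0.0, 0.069]
ft_force: [-2.7, -0.6, 5.8]
opening: 0.259
grasp_force: 118.8
```

>>> play_rows --claw '[1.5, 1.5, 1.5]' --pt "0.5 0.035 0.015" --pt "0.5 0.035 0.015" --pt "0 0 0" --spin '[0, 0, 0]'

```text
time_s: 9.78
eef_pos: [0.5677, -0.1708, 0.1356]
eef_rot: [3.141, 0.0, 0.069]
ft_force: [-1.9, -0.7, 4.5]
opening: 0.261
grasp_force: 118.7
```

>>> play_rows --claw '[1.5, 1.5, 1.5, 1.5]' --pt "0.4 0.03 0" --pt "0.3 0.02 0" --pt "0 0 0" --pt "0 0 0" --spin '[0, 0, 0, 0]'

```text
time_s: 10.12
eef_pos: [0.574, -0.1703, 0.1356]
eef_rot: [3.141, 0.0, 0.069]
ft_force: [-3.3, -0.4, 5.9]
opening: 0.262
grasp_force: 118.8
```

>>> play_rows --claw '[1.5, 1.5, 1.5, 1.5, 1.5, 1.5]' --pt "0 0 0.6" --pt "0 0 1.2" --pt "0 0 0.7" --pt "0 0 0" --pt "0 0 0" --pt "0 0 0" --spin '[0, 0, 0, 0, 0, 0]'

```text
time_s: 10.62
eef_pos: [0.5737, -0.1697, 0.1593]
eef_rot: [-3.141, 0.001, 0.069]
ft_force: [0.2, 0.1, -2.0]
opening: 0.264
grasp_force: 117.9
```

Run:
```python
from h import *
a,b,w=snap("scene"),snap("side"),snap("wrist")
def crop(im,x,y,w,h,s):
    p=np.ascontiguousarray(im["pixels"][y:y+h,x:x+w,::-1]);p=cv2.resize(p,None,fx=s,fy=s,interpolation=cv2.INTER_CUBIC)
    for i in range(0,w,20): cv2.putText(p,str(x+i),(i*s,8),0,.3,(0,255,255))
    for i in range(0,h,20): cv2.putText(p,str(y+i),(0,i*s+4),0,.3,(0,255,0))
    return p
o=np.vstack([np.hstack([crop(a,170,105,100,75,4),crop(b,260,155,100,75,4)]),crop(w,56,0,400,150,2)])
cv2.imwrite("pics/c3.png",o)
```

```text
(no output)
```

View pics/c3.png

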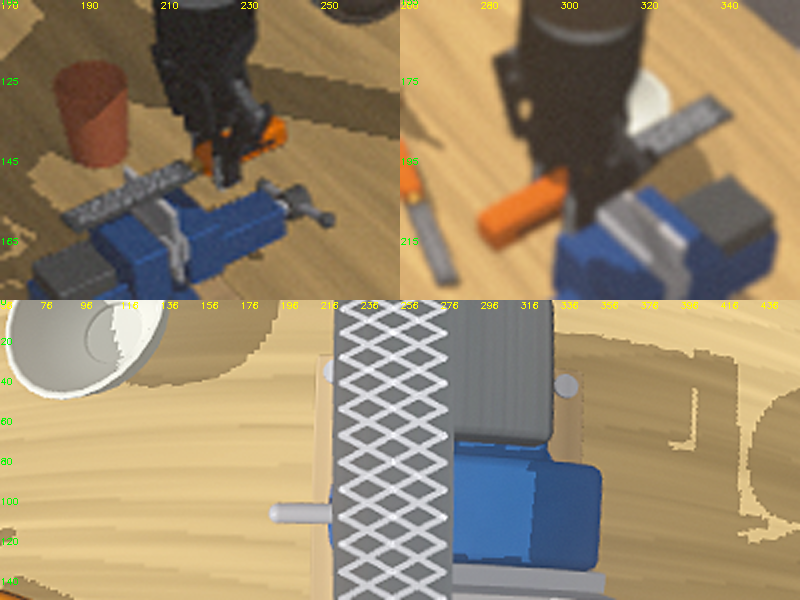

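>>> play_rows --claw '[1.5, 1.5, 1.5, 1.5, 1.5, 1.5, 1.5, 1.5]' --pt "-2 -0.9 0" --pt "-2.5 -1 0" --pt "-2 -1 0" --pt "0 0 0" --pt "0 0 -1.2" --pt "0 0 -0.8" --pt "0 0 0" --pt "0 0 0" --spin '[0, 0, 0, 0, 0, 0, 0, 0]'

```text
time_s: 11.43
eef_pos: [0.5091, -0.1988, 0.1394]
eef_rot: [-3.141, 0.002, 0.07]
ft_force: [0.8, 0.2, -2.0]
opening: 0.263
grasp_force: 117.8
```

>>> play_rows --claw '[1.5, 1.5, 1.5, 1.5, 1.5]' --pt "0 0 -0.1" --pt "0 0 -0.1" --pt "0 0 -0.1" --pt "0 0 0" --pt "0 0 0" --spin '[0, 0, 0, 0, 0]'

```text
time_s: 11.85
eef_pos: [0.5093, -0.1989, 0.1372]
eef_rot: [3.142, -0.0, 0.069]
ft_force: [-0.1, -0.2, -1.1]
opening: 0.263
grasp_force: 117.8
```

>>> play_rows --claw '[1.5, 1.5, 1.5, 1.5]' --pt "0 0 -0.1" --pt "0 0 -0.1" --pt "0 0 0" --pt "0 0 0" --spin '[0, 0, 0, 0]'

```text
time_s: 12.18
eef_pos: [0.5094, -0.199, 0.1356]
eef_rot: [3.141, -0.001, 0.069]
ft_force: [-0.1, 0.7, 0.9]
opening: 0.264
grasp_force: 118.0
```

>>> play_rows --claw '[1.5, 1.5, 1.5, 1.5]' --pt "0 0 -0.05" --pt "0 0 -0.05" --pt "0 0 0" --pt "0 0 0" --spin '[0, 0, 0, 0]'

```text
time_s: 12.52
eef_pos: [0.5095, -0.1991, 0.1347]
eef_rot: [3.141, -0.001, 0.069]
ft_force: [-2.8, 0.3, 4.3]
opening: 0.264
grasp_force: 118.3
```

>>> play_rows --claw '[1.5, 1.5, 1.5, 1.5, 1.5, 1.5, 1.5]' --pt "0.5 0.035 0" --pt "0.5 0.035 0" --pt "0.5 0.035 0.01" --pt "0.5 0.035 0.01" --pt "0.5 0.035 0.01" --pt "0.5 0.035 0.01" --pt "0 0 0" --spin '[0, 0, 0, 0, 0, 0, 0]'

```text
time_s: 13.1
eef_pos: [0.54, -0.1972, 0.1352]
eef_rot: [3.141, -0.001, 0.069]
ft_force: [-2.5, -0.7, 5.0]
opening: 0.262
grasp_force: 118.6
```

>>> play_rows --claw '[1.5, 1.5, 1.5, 1.5, 1.5]' --pt "0.5 0.035 0.015" --pt "0.5 0.035 0.015" --pt "0.5 0.035 0.015" --pt "0.5 0.035 0.015" --pt "0 0 0" --spin '[0, 0, 0, 0, 0]'

```text
time_s: 13.52
eef_pos: [0.5599, -0.1958, 0.1355]
eef_rot: [3.141, -0.0, 0.069]
ft_force: [-1.2, -0.4, 4.4]
opening: 0.263
grasp_force: 118.6
```

>>> play_rows --claw '[1.5, 1.5, 1.5, 1.5, 1.5, 1.5]' --pt "0.5 0.035 0.01" --pt "0.5 0.035 0.01" --pt "0.3 0.02 0" --pt "0.2 0.01 0" --pt "0 0 0" --pt "0 0 0" --spin '[0, 0, 0, 0, 0, 0]'

```text
time_s: 14.02
eef_pos: [0.5739, -0.1947, 0.1357]
eef_rot: [3.141, 0.001, 0.069]
ft_force: [-3.1, -0.3, 5.4]
opening: 0.264
grasp_force: 118.7
```

>>> play_rows --claw '[1.5, 1.5, 1.5, 1.5, 1.5, 1.5]' --pt "0 0 0.6" --pt "0 0 1.2" --pt "0 0 0.7" --pt "0 0 0" --pt "0 0 0" --pt "0 0 0" --spin '[0, 0, 0, 0, 0, 0]'

```text
time_s: 14.52
eef_pos: [0.5738, -0.1942, 0.1595]
eef_rot: [-3.141, 0.001, 0.069]
ft_force: [-0.1, 0.3, -0.5]
opening: 0.262
grasp_force: 117.9
```

>>> play_rows --claw '[1.5, 1.5, 1.5, 1.5, 1.5, 1.5, 1.5, 1.5]' --pt "-2 -0.9 0" --pt "-2.4 -1 0" --pt "-2 -1 0" --pt "0 0 0" --pt "0 0 -1.2" --pt "0 0 -0.8" --pt "0 0 0" --pt "0 0 0" --spin '[0, 0, 0, 0, 0, 0, 0, 0]'

```text
time_s: 15.18
eef_pos: [0.51, -0.2233, 0.1394]
eef_rot: [-3.141, 0.002, 0.069]
ft_force: [0.4, 0.7, -1.5]
opening: 0.266
grasp_force: 117.8
```

>>> play_rows --claw '[1.5, 1.5, 1.5, 1.5, 1.5]' --pt "0 0 -0.1" --pt "0 0 -0.1" --pt "0 0 -0.1" --pt "0 0 0" --pt "0 0 0" --spin '[0, 0, 0, 0, 0]'

```text
time_s: 15.6
eef_pos: [0.5103, -0.2235, 0.1374]
eef_rot: [3.142, -0.0, 0.069]
ft_force: [0.2, 0.1, -1.2]
opening: 0.265
grasp_force: 117.8
```

>>> play_rows --claw '[1.5, 1.5, 1.5, 1.5]' --pt "0 0 -0.1" --pt "0 0 -0.1" --pt "0 0 0" --pt "0 0 0" --spin '[0, 0, 0, 0]'

```text
time_s: 15.93
eef_pos: [0.5104, -0.2235, 0.1357]
eef_rot: [3.141, -0.001, 0.069]
ft_force: [-0.7, 0.3, -0.2]
opening: 0.266
grasp_force: 117.9
```

>>> play_rows --claw '[1.5, 1.5, 1.5, 1.5]' --pt "0 0 -0.05" --pt "0 0 -0.05" --pt "0 0 0" --pt "0 0 0" --spin '[0, 0, 0, 0]'

```text
time_s: 16.27
eef_pos: [0.5104, -0.2236, 0.1349]
eef_rot: [3.141, -0.001, 0.069]
ft_force: [-3.2, -0.4, 2.6]
opening: 0.262
grasp_force: 118.2
```

>>> play_rows --claw '[1.5, 1.5, 1.5]' --pt "0 0 -0.06" --pt "0 0 0" --pt "0 0 0" --spin '[0, 0, 0]'

```text
time_s: 16.52
eef_pos: [0.5105, -0.2236, 0.1344]
eef_rot: [3.141, -0.001, 0.069]
ft_force: [-4.1, 0.1, 5.6]
opening: 0.266
grasp_force: 118.6
```

>>> play_rows --claw '[1.5, 1.5, 1.5, 1.5, 1.5, 1.5, 1.5]' --pt "0.5 0.035 0" --pt "0.5 0.035 0" --pt "0.5 0.035 0.01" --pt "0.5 0.035 0.01" --pt "0.5 0.035 0.01" --pt "0.5 0.035 0.01" --pt "0 0 0" --spin '[0, 0, 0, 0, 0, 0, 0]'

```text
time_s: 17.1
eef_pos: [0.5408, -0.2219, 0.135]
eef_rot: [3.141, -0.001, 0.069]
ft_force: [-2.9, 0.0, 5.6]
opening: 0.263
grasp_force: 118.8
```

>>> play_rows --claw '[1.5, 1.5, 1.5, 1.5, 1.5]' --pt "0.5 0.035 0.015" --pt "0.5 0.035 0.015" --pt "0.5 0.035 0.015" --pt "0.5 0.035 0.015" --pt "0 0 0" --spin '[0, 0, 0, 0, 0]'

```text
time_s: 17.52
eef_pos: [0.5606, -0.2204, 0.1354]
eef_rot: [3.141, 0.0, 0.069]
ft_force: [-3.2, -0.8, 5.5]
opening: 0.267
grasp_force: 118.8
```

>>> play_rows --claw '[1.5, 1.5, 1.5, 1.5, 1.5, 1.5]' --pt "0.5 0.035 0.01" --pt "0.5 0.035 0.01" --pt "0.3 0.02 0" --pt "0.2 0.01 0" --pt "0 0 0" --pt "0 0 0" --spin '[0, 0, 0, 0, 0, 0]'

```text
time_s: 18.02
eef_pos: [0.5748, -0.2195, 0.1356]
eef_rot: [3.141, 0.001, 0.069]
ft_force: [-4.2, -0.5, 6.8]
opening: 0.262
grasp_force: 118.8
```

>>> play_rows --claw '[1.5, 1.5, 1.5, 1.5, 1.5, 1.5]' --pt "0 0 0.6" --pt "0 0 1.2" --pt "0 0 0.7" --pt "0 0 0" --pt "0 0 0" --pt "0 0 0" --spin '[0, 0, 0, 0, 0, 0]'

```text
time_s: 18.52
eef_pos: [0.5748, -0.2187, 0.159]
eef_rot: [-3.141, 0.001, 0.069]
ft_force: [-0.3, 0.2, -1.2]
opening: 0.263
grasp_force: 117.9
```

>>> play_rows --claw '[1.5, 1.5, 1.5, 1.5, 1.5, 1.5, 1.5, 1.5, 1.5, 1.5, 1.5, 1.5, 1.5, 1.5, 1.5, 1.5, 1.5, 1.5, 1.5]' --pt "0 0 1.5" --pt "0 0 1.5" --pt "-1 1.9 0" --pt "-1 2.5 0" --pt "-1 3 0" --pt "-1 3 0" --pt "-1 3 0" --pt "-0.9 3 0" --pt "0 3 0" --pt "0 3 0" --pt "0 3 0" --pt "0 3 0" --pt "0 3 0" --pt "0 3 0" --pt "0 2.5 0" --pt "0 1.5 0" --pt "0 0.4 0" --pt "0 0 0" --pt "0 0 0" --spin '[0, 0, 0, -0.02, -0.02, -0.02, -0.02, -0.02, -0.02, -0.02, -0.02, -0.02, -0.02, -0.005, 0, 0, 0, 0, 0]'

```text
time_s: 20.1
eef_pos: [0.5159, 0.1683, 0.1895]
eef_rot: [3.141, 0.001, -0.136]
ft_force: [0.1, -0.1, -1.7]
opening: 0.257
grasp_force: 117.8
```

>>> play_rows --claw '[1.5, 1.5, 1.5, 1.5, 1.5, 1.5, 1.5, 1.5, 1.5]' --pt "0 1.1 0" --pt "0 0 -2.5" --pt "0 0 -3" --pt "0 0 -3" --pt "0 0 -2.5" --pt "0 0 -2" --pt "0 0 -1.2" --pt "0 0 0" --pt "0 0 0" --spin '[0, 0, 0, 0, 0, 0, 0, 0, 0]'

```text
time_s: 20.85
eef_pos: [0.5164, 0.1794, 0.0477]
eef_rot: [3.141, 0.001, -0.137]
ft_force: [-0.9, 0.7, -0.8]
opening: 0.264
grasp_force: 117.9
```

Run:
```python
from h import *
save("wrist","w2.png",(56,0,456,290),2)
```

```text
(no output)
```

View pics/w2.png

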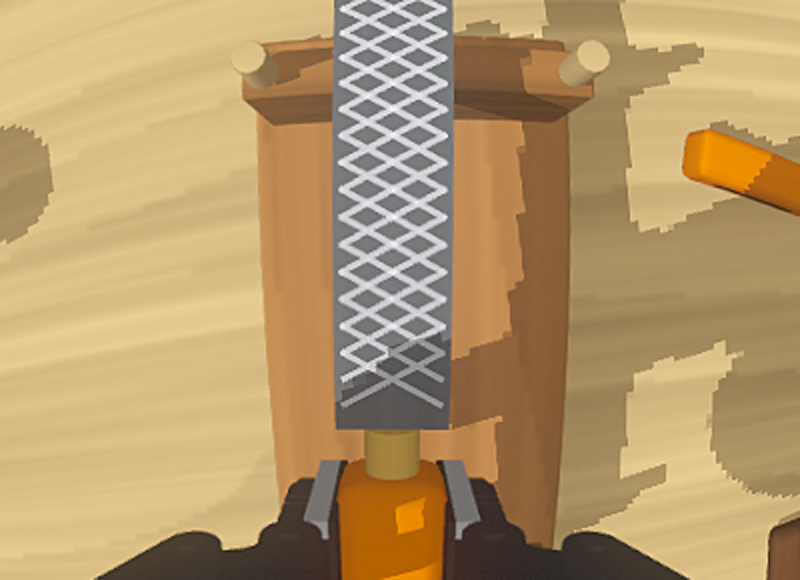

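The file sits over the rest between the pegs, which show at (253,62) and (588,62). I'll lower it and feel for the bars.

>>> play_rows --claw '[1.5, 1.5, 1.5, 1.5, 1.5, 1.5]' --pt "0 0 -0.5" --pt "0 0 -0.5" --pt "0 0 -0.4" --pt "0 0 -0.1" --pt "0 0 0" --pt "0 0 0" --spin '[0, 0, 0, 0, 0, 0]'

```text
time_s: 21.4
eef_pos: [0.5163, 0.1801, 0.033]
eef_rot: [3.142, -0.0, -0.136]
ft_force: [-0.3, 1.1, -2.1]
opening: 0.265
grasp_force: 117.9
```

>>> play_rows --claw '[1.5, 1.5, 1.5]' --pt "0 0 -0.1" --pt "0 0 0" --pt "0 0 0" --spin '[0, 0, 0]'

```text
time_s: 21.65
eef_pos: [0.5163, 0.1801, 0.032]
eef_rot: [-3.142, -0.0, -0.136]
ft_force: [0.3, -0.1, -1.4]
opening: 0.263
grasp_force: 117.9
```

>>> play_rows --claw '[1.5, 1.5, 1.5, 1.5]' --pt "0 0 -0.06" --pt "0 0 -0.04" --pt "0 0 0" --pt "0 0 0" --spin '[0, 0, 0, 0]' --grip_force 40

```text
time_s: 21.98
eef_pos: [0.5164, 0.1801, 0.0312]
eef_rot: [-3.141, -0.0, -0.136]
ft_force: [-1.3, 0.1, -0.3]
opening: 0.258
grasp_force: 118.3
```

>>> play_rows --claw '[2.6, 2.8, 3.2, 4, 5, 5.5, 5.5, 5.5, 5.5]' --pt "0 0 0" --pt "0 0 0" --pt "0 0 0" --pt "0 0 0" --pt "0 0 0" --pt "0 0 0" --pt "0 0 0" --pt "0 0 0" --pt "0 0 0" --spin '[0, 0, 0, 0, 0, 0, 0, 0, 0]'

```text
time_s: 22.73
eef_pos: [0.5162, 0.18, 0.0309]
eef_rot: [-3.142, 0.0, -0.136]
ft_force: [-0.5, 0.2, 0.2]
opening: 0.645
grasp_force: 0.0
```

>>> play_rows --claw '[5.5, 5.5, 5.5, 5.5, 5.5, 5.5, 5.5, 5.5]' --pt "0 0 1" --pt "0 0 2" --pt "0 0 3" --pt "0 0 3" --pt "0 0 3" --pt "0 0 2" --pt "0 0 0" --pt "0 0 0" --spin '[0, 0, 0, 0, 0, 0, 0, 0]'

```text
time_s: 23.4
eef_pos: [0.5167, 0.1804, 0.173]
eef_rot: [-3.139, -0.003, -0.136]
ft_force: [-0.1, 0.1, -0.7]
opening: 0.642
grasp_force: 0.0
```

Run:
```python
from h import *
save("wrist","w3.png",None,1.5)
```

```text
(no output)
```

View pics/w3.png

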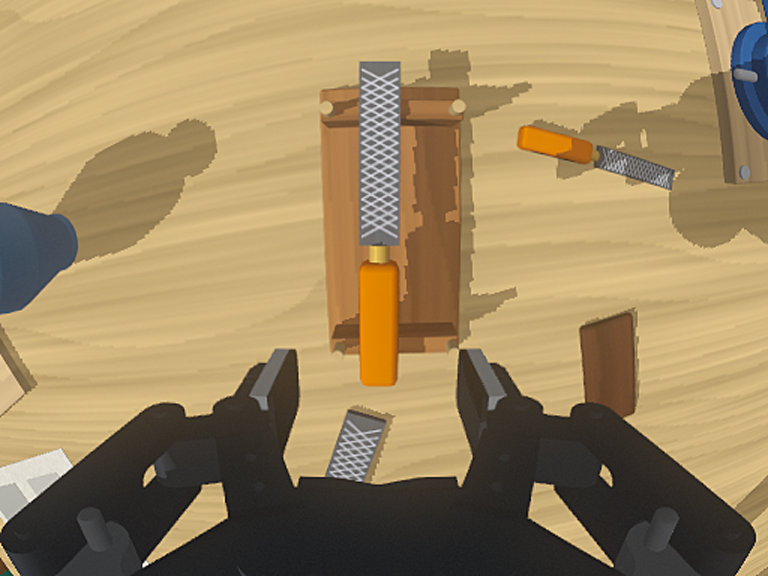

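The picture shows the file lying on both bars, from nose (380,62) to handle end (378,385). It sits slightly left between the pegs, as it did at the start, and the arm is clear.

```bash
python3 -c "
from cell import bot
print(bot.sign_off())"
```

```text
the job is handed in; nothing more can be done
None
```

I made the three strokes (left, middle, right) at about 4–8 N by the wrist force readings, laid the file back on its rest, and handed the job in at about 23 s; no verdict came back.

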